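# Aim the label reader at a component can

### The arm

A 6-joint arm with a two-finger parallel gripper is mounted at the origin on the work surface. World frame = base frame: x ahead of the robot, y to its left, z up, the work surface at z = 0. Lengths are in m, angles in rad, forces in N, time in s.
With the tool pointing down it reaches from about 0.15 to 0.775 m from the base axis. Payload 6.1 kg.
Tool frame: the origin (TCP) lies midway between the tips of the shut fingers; the grasp point (between the pads) lies manip.grasp_offset behind it (manip.grasp_offset is the distance from the TCP to the grasp point, in m); z points along the fingers, y is the line along which they close (so a half turn about z gives the same grasp; the last joint's range is limited). The gripper opens to 85 mm and grips with 20 to 120 N. Pads are 22 mm wide; open, the fingers measure 114 mm over their backs; the gripper's body (76 mm by 85 mm) begins 54 mm behind the grasp point. The pads swing forward as they close: fully open they stand 13 mm farther back than shut.
Start: joints at [-1.197, 0.126, -0.04, 1.405, 0, 1.571], TCP at [0.192, -0.489, 0.231] pointing down, gripper open.
Joint ranges: [-2.72, 2.72], [-0.95, 1.95], [-1.27, 1.35], [-1.78, 2.02], [-1.46, 1.47], [-3.14, 3.14]. Speed limits (rad/s): [2.39, 2.39, 3.01, 3.14, 3.14, 3.14].

### API

Orientations are given as a rotation vector (axis times angle).
In Python, from plant import monitor, cams, sign_off, manip gives the robot as it stands.
- The arm moves only by the shell command python3 -m inch 'ROWS' [OPENING]. ROWS is JSON, one flat list of numbers, 6 for each row, row after row: the shift along the tool's x, y, z each as a share of 0.2 m, from -1 to 1, then the turn, a rotation vector about the tool's x, y, z each as a share of 45 degrees, from -1 to 1. A call has 1 to 8 rows; each row is the pose to reach, as a shift and turn from the pose commanded when the call began, along the tool's axes at that moment; what a row does not reach only later rows make up. A row lasts 1/10 s, in which the tool goes at most 50 mm and 8.59 degrees, less where a joint would pass 70% of its speed; a pose out of reach is approached as far as the arm can. A call with a number of a shift or a turn outside -1 to 1 is refused whole. A call with a gripper value outside its range is refused whole. OPENING is the opening, from 0 (shut) to 1 (fully open), set as the call begins (- or left out, the last holds). The fingers move at their own pace and stop on an object; the grip force is fixed at half the most. Time passes only in rows, so rows that repeat a pose let the fingers close. It gives the time, the measured TCP pose, the force, the opening and the grip force at its end, in the units of the state.
- monitor.state(): the state, without advancing time (a new reading comes with each control period).
- cams.grab_frame(name): name is "scene" or "top" or "wrist"; returns a dict with "frame" (400x640x3 uint8, blue, green, red), "fx", "fy", "cx", "cy" (pixels), "cam_to_world" (4x4, takes a point from camera to world coordinates). Camera axes: x right, y up, looking along -z (the intrinsics and any distortion apply to the point x, -y, -z); pixel columns grow to the right and rows downward; lengths in m; the calibration is good to about 2 mm. A picture is of the moment at which its call begins. There is no depth.
- sign_off(): hands the job in; it is judged then, once.
The state is a dict: "clock": time; "joints": joint angles; "qvel": joint speeds; "tau": joint torques, N m; "tool_pos": TCP position; "orientation": TCP orientation; "contact_force": force on the tool from outside, world axes, zero at the start; "moment": the same for the moment, N m; "opening": finger opening in m; "grip_force": force on a finger pad.
Only numpy, scipy, OpenCV 4.12 (cv2) and the standard library are available. Lean on these libraries where they do the work, as an engineer would, in place of code of your own. Each camera call takes 0.05 s, during which the arm holds its last target. There are 200 camera calls.

### The job

Stand the labelled can upright on the round scan pad, fully on it, with its label facing the label reader. Swivel and tilt the reader's head by its fin so that it looks straight at the middle of that label, and let go. Leave the other things on the bench where they are, and do not tip the can over.

Things in the scene. Friction and masses are not known exactly. Their poses are not given: they have to be found in the camera images.
- can: the only labelled can: upright aluminium cylinder, 54 mm diameter (grey lid 55), 85 mm tall, about 0.25 kg. Origin: centre of its underside, z up; +x points out through the middle of its paper label, a bar-marked patch 40 mm wide, 44 high on the side. A 12 mm paper seal strip runs from the lid's centre over the rim to the label, so its direction is seen from above
- label (a point): middle of the can's label, on its surface: 27.5 mm out along the can's +x and 44 mm above its underside; axes as the can's
- pad: scan pad: fixed round black rubber disc, 96 mm diameter, 6 mm thick; origin at the centre of its underside
- reader: foot of the label reader, fixed to the table: dark steel disc 116 mm diameter with a column to 85 mm height. Origin under its centre. A grey swivel yoke (92 mm wide, 30 mm thick, reaching to 166 mm height) turns on the column and carries the tilting reader head
- yoke (a point): point where the swivel axis (vertical) and the tilt axis (level, the yoke's y) cross, 150 mm above the table on the foot's centre line. Axes turn with the swivel only; -x is the way the reader faces seen from above
- eye (a point): centre of the window on the black nose of the reader head (grey box 100 long, 66 wide, 46 mm high, centred on the yoke point; nose 16 mm more at its front). Axes turn with swivel and tilt; the reader looks along -x; its line of sight passes through the yoke point, 66 mm behind the eye; z is the head's top
- fin (a point): grip point of the reader's upright black fin on the head's top: fin 10 mm thick (along y), 44 long (along x), from 23 to 69 mm above the yoke point along the head's z; this point is at 47 mm. Axes as the eye's. Pinch the fin here to turn and tilt the head; both joints are stiff and stay where left
- swivel (a joint): turn of the reader's yoke on its foot, rad; 0 faces the foot's -x, positive is counter-clockwise from above; stops at -2.2 and 2.2; friction 0.08 N m
- tilt (a joint): tilt of the reader head, rad; 0 looks level, positive is nose down; stops at -0.3 and 0.8; friction 0.1 N m
- board_holder: bystander, fixed: circuit board clamped on a steel foot, 90 x 130 mm (x, y), 65 mm tall; origin under its centre
- bottle: bystander, loose: white plastic flux bottle, 50 mm diameter, 125 mm tall, black cap, no label. Origin at its underside's centre
- spool: bystander, loose: solder spool standing on end, 66 mm diameter, 50 mm tall, black flanges. Origin at its underside's centre
- mug: bystander, loose: white ceramic mug, 64 mm diameter, 80 mm tall, its handle towards its own +y (handle adds about 30 mm). Origin at its underside's centre
- parts_box: bystander, loose: open black box, 120 x 85 x 42 mm (x, y, z), holding metal parts. Origin at its underside's centre
- screwdriver: bystander, loose: screwdriver 170 mm long lying along its own x axis, black handle about 25 mm thick. Origin at its underside's centre
- parts_case: bystander, loose: small yellow component case with clear lid, 46 x 56 x 28 mm (x, y, z). Origin at its underside's centre
- heat_sink: bystander, loose: finned aluminium heat sink, 44 x 50 x 30 mm (x, y, z). Origin at its underside's centre

How it is judged:
By the outcome, as a careful person would: the job done as asked, in the order asked, and still so for the second after the job is handed in, with the robot touching nothing.
It also fails if it takes over 58 s, if anything falls off the work surface, if the arm or the gripper's body presses on something with over 40 N, if the wrist force passes 120 N, or if a joint passes its speed limit or range.

## Working session

There is one attempt and no reset: what is moved stays moved. The work goes in short steps, Python scripts to look and compute and a shell command to move; the robot and the scene stay as the last step left them, time stands still between calls to the robot, and variables do not carry over. Pictures are saved under pics/ and viewed, at most 10 in all, crops included, and the job is handed in when it is done.

```bash
ls; mkdir -p pics; python3 - <<'E'
from plant import monitor,cams,manip
import cv2,numpy as np
print(monitor.state()); print(manip.grasp_offset)
for n in("scene","top"):
    f=cams.grab_frame(n); cv2.imwrite(f"pics/{n}0.png",f["frame"]); print({k:(np.round(v,4).tolist() if k!="frame" else 0) for k,v in f.items()})
E
```

```text
pics
{'clock': 0.0, 'joints': array([-1.19698893e+00,  1.26355371e-01, -4.06504271e-02,  1.40542871e+00,
        7.69727709e-07,  1.57080241e+00]), 'qvel': array([ 0.00025573,  0.00086732, -0.00076422,  0.00153352, -0.00102324,
       -0.00074403]), 'tau': array([ 1.01846263e-04, -4.35911536e+01,  3.52924418e+01,  1.72827282e-02,
       -2.65336587e-05, -5.42672552e-06]), 'tool_pos': array([ 0.19154926, -0.48833422,  0.230522  ]), 'orientation': array([-3.08529957e+00, -5.83454097e-01,  4.76729231e-04]), 'contact_force': array([0.12377564, 0.83237042, 0.45743302]), 'moment': array([0.01580541, 0.02808031, 0.01258539]), 'grip_force': 0.0, 'opening': 0.08529865973137846}
0.0187
{'frame': 0, 'fx': 390.7292, 'fy': 390.7292, 'cx': 320.5589, 'cy': 200.8081, 'cam_to_world': [[0.7621, -0.4434, 0.4719, 1.0415], [0.6474, 0.5115, -0.565, -0.6542], [0.0092, 0.7361, 0.6768, 0.9026], [0.0, 0.0, 0.0, 1.0]]}
{'frame': 0, 'fx': 472.9979, 'fy': 472.9979, 'cx': 326.4252, 'cy': 199.5613, 'cam_to_world': [[-0.0013, 0.9908, -0.1351, 0.3651], [-1.0, -0.0011, 0.0017, -0.0045], [0.0015, 0.1351, 0.9908, 1.3363], [0.0, 0.0, 0.0, 1.0]]}
```

View pics/scene0.png

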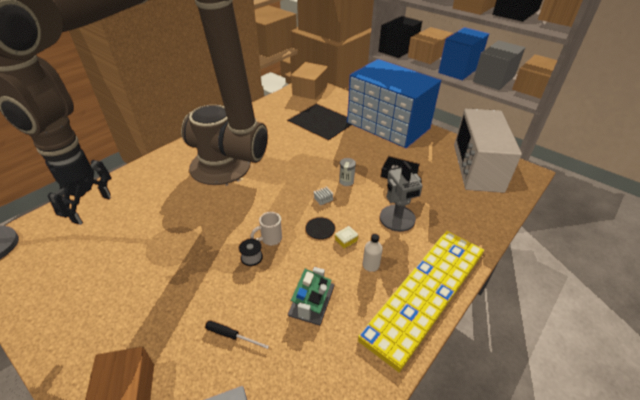

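View pics/top0.png

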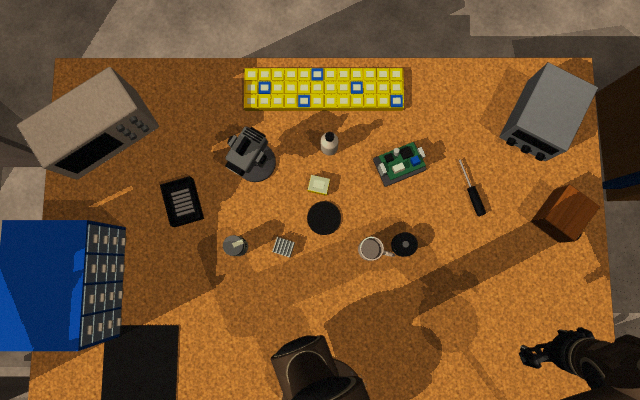

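Scene: pad at (320,228), can (347,172), reader (397,200). Top: pad (324,218), can lid (235,245), reader foot (257,163), case (319,184), heat sink (284,246), bottle (329,142). I'll take a magnified look at the top crop and a first measurement.

```bash
cat > h.py <<'E'
import numpy as np,cv2
from plant import monitor,cams,manip
from scipy.spatial.transform import Rotation as R
def ray(f,u,v):
    M=f["cam_to_world"]; d=np.array([(u-f["cx"])/f["fx"],-(v-f["cy"])/f["fy"],-1.0])
    return M[:3,3],M[:3,:3]@d
def onz(f,u,v,z):
    o,d=ray(f,u,v); return o+d*(z-o[2])/d[2]
def proj(f,p):
    M=f["cam_to_world"]; q=M[:3,:3].T@(np.asarray(p)-M[:3,3])
    return f["cx"]+f["fx"]*q[0]/-q[2], f["cy"]+f["fy"]*q[1]/q[2]
def rows(target,Rt):
    "shift/turn shares from the present measured pose to target TCP pose"
    s=monitor.state(); R0=R.from_rotvec(s["orientation"])
    return R0.inv().apply(np.array(target)-s["tool_pos"])/0.2,(R0.inv()*Rt).as_rotvec()/(np.pi/4)
E
python3 - <<'E'
from h import *
f=cams.grab_frame("top"); im=f["frame"]
c=im[120:265,200:350]; cv2.imwrite("pics/top1.png",cv2.resize(c,None,fx=4,fy=4,interpolation=cv2.INTER_CUBIC))
m=(im.max(2)<45).astype(np.uint8); m[:195]=0;m[240:]=0;m[:,:300]=0;m[:,350:]=0
cs,_=cv2.findContours(m,0,1); k=max(cs,key=cv2.contourArea); e=cv2.fitEllipse(k); print(e, onz(f,*e[0],.006), onz(f,235,244,.085),onz(f,257,163,.01))
s=cams.grab_frame("scene")
cv2.imwrite("pics/scene1.png",cv2.resize(s["frame"][140:250,300:440],None,fx=5,fy=5,interpolation=cv2.INTER_CUBIC))
E
```

```text
((323.7186279296875, 217.73919677734375), (32.157535552978516, 32.47683334350586), 0.6260796785354614) [0.49473952 0.00097439 0.006     ] [0.41782314 0.23450066 0.085     ] [0.6517239  0.19166198 0.01      ]
```

View pics/top1.png

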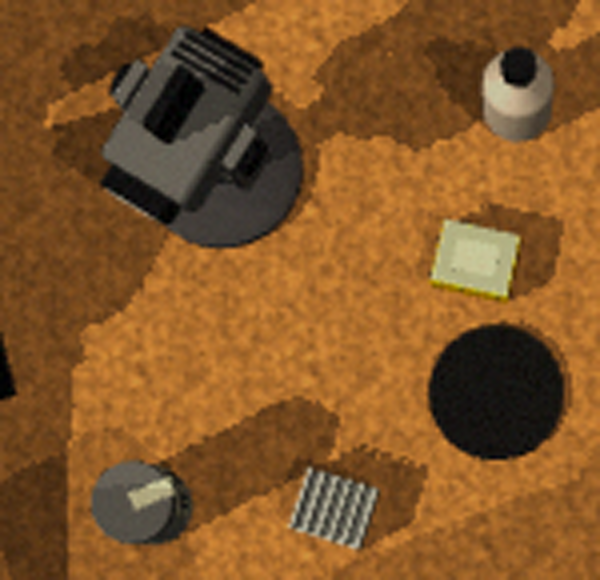

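View pics/scene1.png

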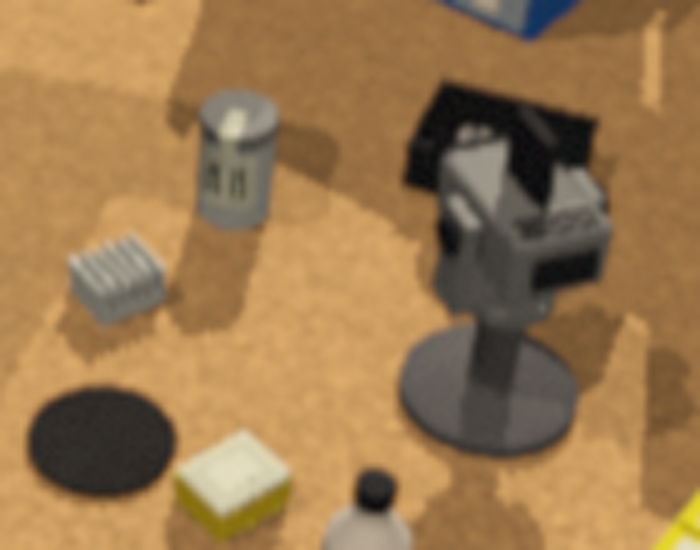

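Top crop: can lid at about (133,503) with strip pointing to (174,484), so the label direction is about -66° in world. Pad at (497,391), foot disc around (218,164), fin from (192,78) to (160,130). Scene crop confirms the can is upright with its label facing the camera side. I'll set out towards the can.

```bash
python3 -m inch '[0.8,-1,0,0,0,-1,0.8,-1,0,0,0,-1,0.8,-1,0,0,0,-1,0.8,-1,0,0,0,-1,0.8,-1,0,0,0,-1,0.8,-1,0,0,0,-1,0.8,-1,0,0,0,-1]' 1
python3 - <<'E'
from h import *
print(rows([.42,.23,.235],R.from_euler('z',114,degrees=True)*R.from_euler('x',180,degrees=True)))
f=cams.grab_frame("top"); im=f["frame"]
g=cv2.cvtColor(im,cv2.COLOR_BGR2HSV)
m=((g[...,1]<90)).astype(np.uint8); m[:]*=1
for nm,(r0,r1,c0,c1) in dict(can=(232,262,218,252),reader=(120,190,220,282)).items():
    mm=np.zeros_like(m); mm[r0:r1,c0:c1]=m[r0:r1,c0:c1]
    cs,_=cv2.findContours(mm,0,1); k=max(cs,key=cv2.contourArea); print(nm,cv2.boundingRect(k),cv2.minEnclosingCircle(k))
    if nm=="reader":
        p=k[:,0].astype(float); p=p[(p[:,0]>258)|(p[:,1]>174)]
        A=np.c_[2*p,np.ones(len(p))]; s=np.linalg.lstsq(A,(p**2).sum(1),rcond=None)[0]; print(s[:2],np.sqrt(s[2]+s[0]**2+s[1]**2),onz(f,*s[:2],.008))
E
```

```text
clock: 0.9
tool_pos: [0.268, -0.2431, 0.2316]
orientation: [2.625, 1.724, 0.0]
contact_force: [0.2, -1.3, 0.8]
opening: 0.0857
grip_force: 0.0
(array([ 2.47278469, -0.24258886, -0.0188623 ]), array([ 7.81323751e-04,  1.15052232e-03, -1.05357165e+00]))
can (223, 235, 25, 21) ((235.0, 245.5), 12.257750511169434)
reader (226, 127, 49, 55) ((251.73809814453125, 153.92857360839844), 28.018413543701172)
[252.51217701 158.19526998] 22.27727344970331 [0.66622373 0.20508589 0.008     ]
```

```bash
python3 -m inch '[1,-0.1,0,0,0,-1,1,-0.1,0,0,0,-1,1,-0.1,0,0,0,-1,1,-0.1,0,0,0,-1,1,-0.1,0,0,0,-1,1,-0.1,0,0,0,-1]' >/dev/null
python3 - <<'E'
from h import *
print(rows([.42,.23,.235],R.from_euler('z',114,degrees=True)*R.from_euler('x',180,degrees=True)))
E
```

```text
(array([ 1.14409937,  0.93936001, -0.02040084]), array([-8.71784088e-04,  6.67714303e-05, -4.97274072e-02]))
```

```bash
python3 -m inch '[1,0.85,0,0,0,-0.05,1,0.85,0,0,0,-0.05,1,0.85,0,0,0,-0.05,1,0.85,0,0,0,-0.05,1,0.85,0,0,0,-0.05,1,0.85,0,0,0,-0.05,1,0.85,0,0,0,-0.05]'
python3 - <<'E'
from h import *
f=cams.grab_frame("wrist"); cv2.imwrite("pics/w0.png",f["frame"]); print(f["fx"],np.round(f["cam_to_world"],3).tolist(), proj(f,[.418,.234,.085]))
E
```

```text
clock: 2.25
tool_pos: [0.416, 0.1958, 0.2301]
orientation: [-1.719, -2.629, 0.003]
contact_force: [0.3, 0.2, -0.6]
opening: 0.0852
grip_force: 0.0
360.3016852208033 [[0.916, -0.387, -0.106, 0.389], [0.402, 0.882, 0.247, 0.257], [-0.003, -0.269, 0.963, 0.372], [0.0, 0.0, 0.0, 1.0]] (np.float64(340.22826347378543), np.float64(148.00317412429905))
```

View pics/w0.png

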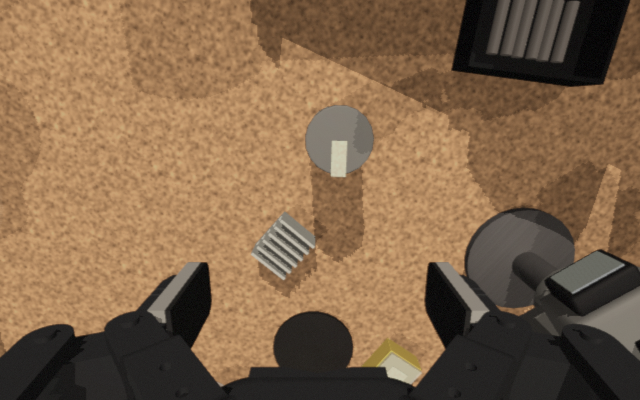

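Wrist view: lid circle centred near (340,138), strip end at (339,176), foot disc centre about (520,257).

```bash
python3 - <<'E'
from h import *
f=cams.grab_frame("wrist"); im=f["frame"]; g=cv2.cvtColor(im,cv2.COLOR_BGR2HSV)
m=((g[...,1]<60)).astype(np.uint8); n=m.copy(); n[:95]=0;n[182:]=0;n[:,:295]=0;n[:,385:]=0
k=max(cv2.findContours(n,0,1)[0],key=cv2.contourArea); (u,v),r=cv2.minEnclosingCircle(k); print(u,v,r)
c=onz(f,u,v,.085)
w=((g[...,2]>175)&(g[...,1]<70)).astype(np.uint8); w[:130]=0;w[182:]=0;w[:,:325]=0;w[:,355:]=0
M=cv2.moments(w); su,sv=M["m10"]/M["m00"],M["m01"]/M["m00"]; print(su,sv,M["m00"],"lid r",np.linalg.norm(onz(f,u+r,v,.085)-c))
s=onz(f,su,sv,.085); print("can",c,"strip yaw",np.degrees(np.arctan2(*(s-c)[1::-1])),np.linalg.norm(s-c))
print("foot",onz(f,520.5,257.5,.01), "r",np.linalg.norm(onz(f,466,257.5,.01)-onz(f,520.5,257.5,.01)))
yaw=np.arctan2(*(s-c)[1::-1])+np.pi
print(rows([c[0],c[1],.12],R.from_euler('z',yaw)*R.from_euler('x',np.pi)))
E
```

```text
340.0 139.5 35.85048294067383
339.6616541353383 157.30263157894737 532.0 lid r 0.02825578265350197
can [0.41448114 0.23875299 0.085     ] strip yaw -66.52666368110975 0.014049437404752214
foot [0.65369849 0.1976405  0.01      ] r 0.059181375326362716
(array([0.20621607, 0.08788716, 0.5536533 ]), array([-0.00205695,  0.00078893,  0.00142019]))
```

```bash
python3 -m inch '[0.21,0.09,0,0,0,0,0.21,0.09,0.2,0,0,0,0.21,0.09,0.45,0,0,0,0.21,0.09,0.7,0,0,0,0.21,0.09,0.93,0,0,0,0.21,0.09,0.93,0,0,0,0.21,0.09,0.93,0,0,0]' 1
python3 -m inch '[0,0,0,0,0,0,0,0,0,0,0,0,0,0,0,0,0,0,0,0,0,0,0,0,0,0,0,0,0,0,0,0,0,0,0,0,0,0,0,0,0,0]' 0
```

```text
clock: 3.05
tool_pos: [0.4143, 0.2396, 0.0462]
orientation: [-1.722, -2.627, 0.001]
contact_force: [0.8, 0.3, -0.1]
opening: 0.0853
grip_force: 0.0
clock: 3.75
tool_pos: [0.4158, 0.2419, 0.0483]
orientation: [1.717, 2.628, 0.006]
contact_force: [-2.0, -2.2, 8.5]
opening: 0.0538
grip_force: 61.4
```

```bash
python3 -m inch '[0,0,-0.2,0,0,0,0,0,-0.4,0,0,0,0,0,-0.4,0,0,-0.3,0,0,-0.4,0,0,-0.6,0,0,-0.4,0,0,-1,0,0,-0.4,0,0,-1,0,0,-0.4,0,0,-1,0,0,-0.4,0,0,-1]' 
python3 - <<'E'
from h import *
print(rows([.4945,.001,.125],R.from_euler('z',231,degrees=True)*R.from_euler('x',np.pi)))
E
```

```text
clock: 4.55
tool_pos: [0.4144, 0.2414, 0.1265]
orientation: [0.575, 3.087, 0.002]
contact_force: [-0.4, -0.6, -2.5]
opening: 0.0532
grip_force: 64.9
(array([-0.80603457, -0.97725079,  0.00692893]), array([ 5.03459001e-04,  2.01995063e-03, -1.60214271e+00]))
```

```bash
python3 -m inch '[-0.8,-0.97,0,0,0,-1,-0.8,-0.97,0,0,0,-1,-0.8,-0.97,0,0,0,-1,-0.8,-0.97,0,0,0,-1,-0.8,-0.97,0,0,0,-1,-0.8,-0.97,0,0,0,-1,-0.8,-0.97,0,0,0,-1,-0.8,-0.97,0,0,0,-1]' 
python3 -m inch '[0,0,0,0,0,-0.6,0,0,0,0,0,-0.6,0,0,0,0,0,-0.6,0,0,0,0,0,-0.6,0,0,0,0,0,-0.6]'
python3 - <<'E'
from h import *
print(rows([.4945,.001,.055],R.from_euler('z',231,degrees=True)*R.from_euler('x',np.pi)))
f=cams.grab_frame("top"); im=f["frame"]
cv2.imwrite("pics/top2.png",cv2.resize(im[110:270,210:370],None,fx=3.7,fy=3.7,interpolation=cv2.INTER_CUBIC))
E
```

```text
clock: 5.35
tool_pos: [0.493, 0.0015, 0.1261]
orientation: [-0.64, 3.075, 0.0]
contact_force: [-0.6, 1.1, -2.5]
opening: 0.0536
grip_force: 65.0
clock: 5.85
tool_pos: [0.4925, 0.0031, 0.1257]
orientation: [-1.342, 2.84, -0.0]
contact_force: [-0.4, -0.1, -2.4]
opening: 0.0533
grip_force: 65.1
(array([ 0.00198823, -0.01409131,  0.35338086]), array([-0.00034294,  0.00048679, -0.00959668]))
```

```bash
python3 -m inch '[0,-0.014,0.15,0,0,-0.01,0,-0.014,0.28,0,0,-0.01,0,-0.014,0.33,0,0,-0.01,0,-0.014,0.345,0,0,-0.01,0,-0.014,0.345,0,0,-0.01,0,-0.014,0.345,0,0,-0.01]'
python3 -m inch '[0,0,0.005,0,0,0,0,0,0.01,0,0,0,0,0,0.01,0,0,0,0,0,0.01,0,0,0]'
```

```text
clock: 6.5
tool_pos: [0.4957, 0.0005, 0.0575]
orientation: [-1.354, 2.833, -0.001]
contact_force: [0.8, -0.2, -1.5]
opening: 0.0534
grip_force: 65.2
clock: 6.9
tool_pos: [0.4949, 0.0004, 0.0545]
orientation: [-1.355, 2.834, -0.0]
contact_force: [-0.7, 0.8, -2.6]
opening: 0.0533
grip_force: 65.2
```

```bash
python3 -m inch '[0,0,0.005,0,0,0,0,0,0.01,0,0,0,0,0,0.01,0,0,0]'; python3 -m inch '[0,0,0.005,0,0,0,0,0,0.01,0,0,0,0,0,0.01,0,0,0]'
```

```text
clock: 7.2
tool_pos: [0.4954, 0.0006, 0.0543]
orientation: [-1.354, 2.832, -0.001]
contact_force: [-3.9, -0.6, 12.9]
opening: 0.0535
grip_force: 65.7
clock: 7.5
tool_pos: [0.4957, 0.0008, 0.0542]
orientation: [-1.354, 2.831, -0.001]
contact_force: [-8.2, 0.4, 27.0]
opening: 0.0538
grip_force: 66.3
```

```bash
python3 -m inch '[0,0,-0.015,0,0,0,0,0,-0.015,0,0,0]'; python3 -m inch '[0,0,0,0,0,0,0,0,0,0,0,0,0,0,0,0,0,0,0,0,0,0,0,0,0,0,0,0,0,0,0,0,0,0,0,0]' 1; python3 -m inch '[0,0,-0.1,0,0,0,0,0,-0.3,0,0,0,0,0,-0.5,0,0,0,0,0,-0.75,0,0,0,0,0,-1,0,0,0,0,0,-1,0,0,0,0,0,-1,0,0,0]'
python3 - <<'E'
from h import *
f=cams.grab_frame("wrist"); im=f["frame"]; t=cams.grab_frame("top")["frame"]
cv2.imwrite("pics/both.png",np.vstack([cv2.resize(im,(800,500))[:340],cv2.resize(t[120:260,200:400],None,fx=1.8,fy=1.8)[:250,:].copy() if 0 else np.pad(cv2.resize(t[120:250,190:390],(400,260)),((0,0),(0,400),(0,0)))]))
print(proj(f,[.4945,.001,.091]),proj(f,[.654,.1976,.01]),np.round(f["cam_to_world"],3).tolist())
E
```

```text
clock: 7.7
tool_pos: [0.4956, 0.0005, 0.0544]
orientation: [-1.354, 2.832, -0.001]
contact_force: [-1.1, 1.0, 8.8]
opening: 0.0535
grip_force: 65.7
clock: 8.3
tool_pos: [0.4947, 0.0004, 0.0531]
orientation: [1.355, -2.834, -0.0]
contact_force: [-0.1, 0.5, -0.3]
opening: 0.0851
grip_force: 0.0
clock: 9.0
tool_pos: [0.4956, 0.0004, 0.2547]
orientation: [-1.354, 2.832, -0.002]
contact_force: [1.0, -0.6, -0.5]
opening: 0.0855
grip_force: 0.0
(np.float64(320.3077810972347), np.float64(186.7526978050289)) (np.float64(318.9128694576318), np.float64(366.9145033689441)) [[-0.779, -0.604, -0.171, 0.453], [0.627, -0.75, -0.208, -0.053], [-0.002, -0.269, 0.963, 0.397], [0.0, 0.0, 0.0, 1.0]]
```

View pics/both.png

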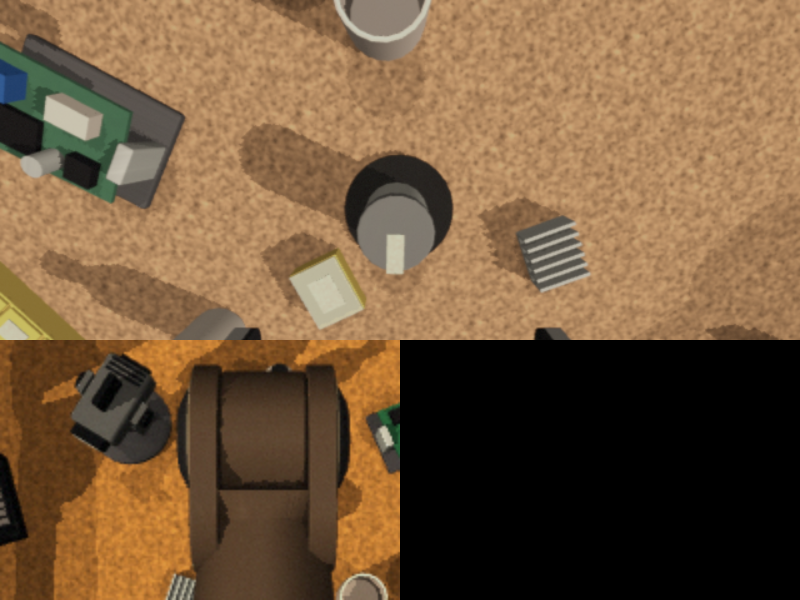

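Wrist view: can upright on the pad, lid at about (317,186) in original pixels with its strip pointing down the picture, case and heat sink untouched. Measuring it, then moving to the reader.

```bash
python3 - <<'E'
from h import *
f=cams.grab_frame("wrist"); im=f["frame"]; g=cv2.cvtColor(im,cv2.COLOR_BGR2HSV)
m=((g[...,1]<60)&(g[...,2]>85)).astype(np.uint8); n=m.copy(); n[:145]=0;n[222:]=0;n[:,:284]=0;n[:,352:]=0
k=max(cv2.findContours(n,0,1)[0],key=cv2.contourArea); (u,v),r=cv2.minEnclosingCircle(k); c=onz(f,u,v,.091); print(u,v,r,"lid",c,np.linalg.norm(onz(f,u+r,v,.091)-c))
w=((g[...,2]>175)&(g[...,1]<70)).astype(np.uint8); w[:180]=0;w[225:]=0;w[:,:300]=0;w[:,335:]=0
M=cv2.moments(w); su,sv=M["m10"]/M["m00"],M["m01"]/M["m00"]; s=onz(f,su,sv,.091); print(su,sv,M["m00"],s,"yaw",np.degrees(np.arctan2(*(s-c)[1::-1])))
print(np.degrees(np.arctan2(.1976-c[1],.654-c[0])))
print("pad",onz(f,398.5/1.25,210/1.25,.006))
print(rows([.65,.2,.33],R.from_euler('z',148,degrees=True)*R.from_euler('x',np.pi)))
E
python3 -m inch '[0,0,-0.38,0,0,0,0,0,-0.38,0,0,0.4,0,0,-0.38,0,0,0.8,0,0,-0.38,0,0,1,0,0,-0.38,0,0,1,0,0,-0.38,0,0,1,0,0,-0.38,0,0,1]'
python3 - <<'E'
from h import *
print(rows([.65,.2,.33],R.from_euler('z',148,degrees=True)*R.from_euler('x',np.pi)))
E
```

```text
316.5 185.5 35.531776428222656 lid [ 0.49399553 -0.00236031  0.091     ] 0.030588128378510448
313.88194444444446 205.41435185185185 432.0 [0.50694307 0.01004398 0.091     ] yaw 43.77243240538482
51.33386395484088
pad [ 0.49157085 -0.00163172  0.006     ]
(array([-1.26527288,  0.02025135, -0.39331794]), array([ 6.26922578e-04, -3.62658145e-03,  1.84707437e+00]))
clock: 9.85
tool_pos: [0.4943, 0.0004, 0.3276]
orientation: [0.161, -3.134, -0.0]
contact_force: [0.5, -0.3, 0.1]
opening: 0.0856
grip_force: 0.0
(array([-0.87653696,  0.91271656, -0.01468046]), array([-0.00095554, -0.00398378,  0.84197832]))
```

```bash
python3 -m inch '[-0.87,0.9,0,0,0,0.84,-0.87,0.9,0,0,0,0.84,-0.87,0.9,0,0,0,0.84,-0.87,0.9,0,0,0,0.84,-0.87,0.9,0,0,0,0.84,-0.87,0.9,0,0,0,0.84,-0.87,0.9,0,0,0,0.84]'
python3 - <<'E'
from h import *
f=cams.grab_frame("wrist"); cv2.imwrite("pics/w3.png",f["frame"]); print(proj(f,[.654,.1976,.15]),proj(f,[.654,.1976,.197]))
np.save("w3.npy",f,allow_pickle=True)
t=cams.grab_frame("scene");cv2.imwrite("pics/s3.png",cv2.resize(t["frame"][120:250,290:450],(800,650))[:600])
E
```

```text
clock: 10.55
tool_pos: [0.6491, 0.1992, 0.3251]
orientation: [-0.853, -3.018, 0.005]
contact_force: [-0.2, 0.5, -0.1]
opening: 0.0855
grip_force: 0.0
(np.float64(321.00531978431485), np.float64(189.15172314269694)) (np.float64(321.2112202054253), np.float64(202.47874478374533))
```

View pics/w3.png

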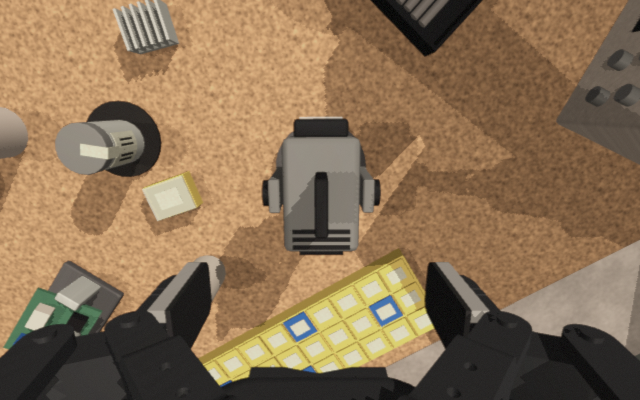

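Wrist view over the reader: head aligned with the picture's vertical, fin from (321,172) to (321,236), trunnions at (270,192) and (372,192), head front edge v≈137, nose front v≈119. Can on pad at (87,148) with its label bars towards the reader. I'll work out the tilt and the fin grasp from these.

```bash
python3 - <<'E'
from h import *
f=np.load("w3.npy",allow_pickle=True).item(); s=monitor.state()
Y=onz(f,321,192,.15); print("yoke",Y,"trunnion span",np.linalg.norm(onz(f,263,192,.15)-onz(f,380,192,.15)))
# head facing from image vertical line through the fin
a=onz(f,321,180,.219);b=onz(f,321,236,.219); print("fin top len",np.linalg.norm(a-b),"facing",np.degrees(np.arctan2(*(a-b)[1::-1])), "tool yaw",np.degrees(2*np.arctan2(s["orientation"][1],s["orientation"][0]))%360)
for Yp in (Y,np.array([.6537,.1976,.15])):
  for t in (-.2,-.1,0,.1,.2,.3):
    H=R.from_euler('z',149-180,degrees=True)*R.from_euler('y',-t)  # head x axis is opposite to the facing
    q=lambda x,z: round(proj(f,Yp+H.apply([x/1000,0,z/1000]))[1],1)
    print(t,"nosefront top",q(-66,15),"headfronttop",q(-50,23),"rear top",q(50,23),"finfront top",q(-22,69),"finfront bot",q(-22,23),"finrear top",q(22,69), "eyedir",np.round(H.apply([-1,0,0]),2))
E
```

```text
yoke [0.65625048 0.19622135 0.15      ] trunnion span 0.10585637673974913
fin top len 0.04172251109151294 facing 148.61245030766068 tool yaw 148.31964780026007
-0.2 nosefront top 123.5 headfronttop 146.3 rear top 252.5 finfront top 204.4 finfront bot 179.3 finrear top 256.1 eyedir [-0.84  0.5   0.2 ]
-0.1 nosefront top 120.0 headfronttop 141.9 rear top 253.2 finfront top 194.2 finfront bot 175.8 finrear top 249.7 eyedir [-0.85  0.51  0.1 ]
0 nosefront top 117.4 headfronttop 138.1 rear top 253.3 finfront top 183.9 finfront bot 172.4 finrear top 242.5 eyedir [-0.86  0.52  0.  ]
0.1 nosefront top 115.7 headfronttop 135.0 rear top 252.8 finfront top 173.7 finfront bot 169.3 finrear top 234.4 eyedir [-0.85  0.51 -0.1 ]
0.2 nosefront top 114.9 headfronttop 132.7 rear top 251.6 finfront top 163.9 finfront bot 166.5 finrear top 225.5 eyedir [-0.84  0.5  -0.2 ]
0.3 nosefront top 115.0 headfronttop 131.1 rear top 249.7 finfront top 154.5 finfront bot 164.0 finrear top 216.1 eyedir [-0.82  0.49 -0.3 ]
-0.2 nosefront top 119.7 headfronttop 142.6 rear top 249.5 finfront top 200.4 finfront bot 175.8 finrear top 252.5 eyedir [-0.84  0.5   0.2 ]
-0.1 nosefront top 116.3 headfronttop 138.2 rear top 250.2 finfront top 190.2 finfront bot 172.3 finrear top 246.1 eyedir [-0.85  0.51  0.1 ]
0 nosefront top 113.7 headfronttop 134.5 rear top 250.3 finfront top 179.8 finfront bot 169.0 finrear top 238.8 eyedir [-0.86  0.52  0.  ]
0.1 nosefront top 112.1 headfronttop 131.4 rear top 249.7 finfront top 169.7 finfront bot 165.9 finrear top 230.6 eyedir [-0.85  0.51 -0.1 ]
0.2 nosefront top 111.4 headfronttop 129.1 rear top 248.4 finfront top 159.8 finfront bot 163.1 finrear top 221.7 eyedir [-0.84  0.5  -0.2 ]
0.3 nosefront top 111.5 headfronttop 127.6 rear top 246.5 finfront top 150.5 finfront bot 160.6 finrear top 212.2 eyedir [-0.82  0.49 -0.3 ]
```

View pics/s3.png

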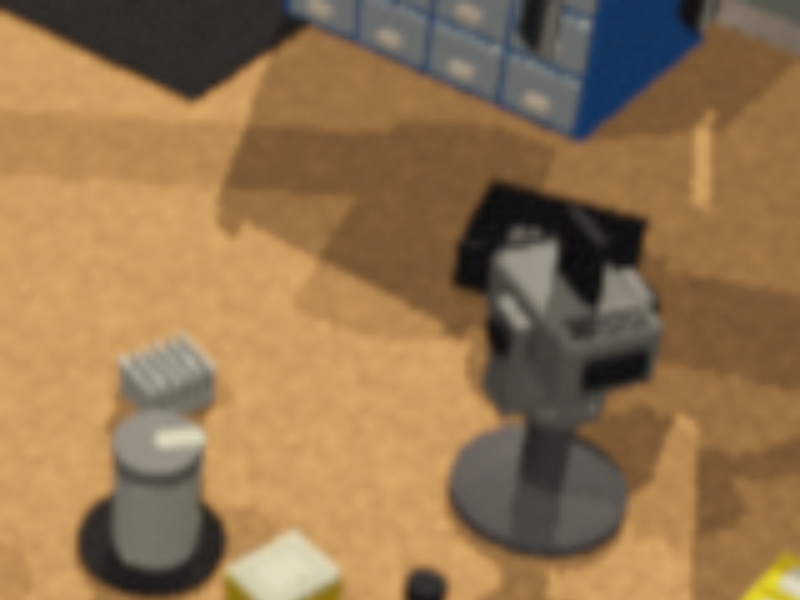

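Scene crop: can upright on the pad, label edge towards the reader, head nearly level (about 0.05 rad). Descending onto the fin.

```bash
python3 - <<'E'
from h import *
print(rows([.654,.198,.181],R.from_euler('z',148.6,degrees=True)*R.from_euler('x',np.pi)))
E
```

```text
(array([-0.02443587,  0.01917395,  0.73789373]), array([-0.0019457 , -0.00134284, -0.00623005]))
```

```bash
python3 -m inch '[-0.02,0.02,0.2,0,0,0,-0.02,0.02,0.4,0,0,0,-0.02,0.02,0.55,0,0,0,-0.02,0.02,0.65,0,0,0,-0.02,0.02,0.72,0,0,0,-0.02,0.02,0.72,0,0,0]' 1
python3 -m inch '[0,0,0,0,0,0,0,0,0,0,0,0,0,0,0,0,0,0,0,0,0,0,0,0,0,0,0,0,0,0,0,0,0,0,0,0,0,0,0,0,0,0,0,0,0,0,0,0]' 0
```

```text
clock: 11.25
tool_pos: [0.6522, 0.1974, 0.1846]
orientation: [-0.859, -3.02, 0.002]
contact_force: [-0.1, 0.1, -0.4]
opening: 0.0857
grip_force: 0.0
clock: 12.05
tool_pos: [0.6538, 0.1986, 0.1858]
orientation: [0.858, 3.022, -0.002]
contact_force: [-4.0, -3.8, 5.3]
opening: 0.0092
grip_force: 59.7
```

```bash
python3 -m inch '[0,0,0,0,0,0,0,0,0,0,0,0]'
python3 - <<'E'
from h import *
f=cams.grab_frame("wrist"); print(proj(f,[.654,.198,.15]),proj(f,[.495,.0,.091])); cv2.imwrite("pics/w4.png",f["frame"])
E
```

```text
clock: 12.25
tool_pos: [0.6538, 0.1986, 0.1858]
orientation: [0.858, 3.022, -0.002]
contact_force: [-3.2, -3.0, 4.7]
opening: 0.0092
grip_force: 59.7
(np.float64(318.6213916600346), np.float64(238.839682299123)) (np.float64(-62.059586976603555), np.float64(162.29356626993328))
```

```bash
python3 -m inch '[0,0,0,0,0,-0.15,0,0,0,0,0,-0.3,0,0,0,0,0,-0.45,0,0,0,0,0,-0.6,0,0,0,0,0,-0.75,0,0,0,0,0,-0.9,0,0,0,0,0,-0.9,0,0,0,0,0,-0.9]'
python3 -m inch '[0,0,0,0,0,-0.15,0,0,0,0,0,-0.3,0,0,0,0,0,-0.45,0,0,0,0,0,-0.6,0,0,0,0,0,-0.75,0,0,0,0,0,-0.93,0,0,0,0,0,-0.93,0,0,0,0,0,-0.93]'
python3 - <<'E'
from h import *
s=monitor.state(); print(np.degrees(2*np.arctan2(s["orientation"][1],s["orientation"][0]))%360)
E
```

```text
clock: 13.1
tool_pos: [0.6536, 0.1965, 0.1858]
orientation: [0.239, -3.131, 0.007]
contact_force: [-4.8, -10.5, 6.5]
opening: 0.0092
grip_force: 59.9
clock: 13.9
tool_pos: [0.6548, 0.1951, 0.1858]
orientation: [1.34, -2.84, 0.012]
contact_force: [1.0, -14.5, 5.5]
opening: 0.009
grip_force: 59.7
230.51644002393888
```

```bash
python3 -m inch '[0.021,-0.006,0.001,0,-0.1,0,0.035,-0.006,0.004,0,-0.19,0,0.048,-0.006,0.007,0,-0.28,0,0.061,-0.006,0.011,0,-0.38,0,0.073,-0.006,0.0155,0,-0.47,0,0.073,-0.006,0.0155,0,-0.47,0,0.073,-0.006,0.0155,0,-0.47,0]'
python3 - <<'E'
from h import *
s=monitor.state(); M=R.from_rotvec(s["orientation"]).as_matrix(); print(M.round(3)); x=M[:,0]; print("facing",np.degrees(np.arctan2(x[1],x[0]))%360,"pitch down",-np.arcsin(x[2]))
f=cams.grab_frame("scene"); cv2.imwrite("pics/s5.png",cv2.resize(f["frame"][130:250,290:450],(800,600),interpolation=cv2.INTER_CUBIC))
E
```

```text
clock: 14.6
tool_pos: [0.6471, 0.1858, 0.1827]
orientation: [-1.194, 2.529, 0.22]
contact_force: [5.4, -4.4, -0.6]
opening: 0.009
grip_force: 60.8
[[-0.592 -0.772  0.232]
 [-0.72   0.636  0.278]
 [-0.362 -0.003 -0.932]]
facing 230.59295588468825 pitch down 0.370403390083865
```

View pics/s5.png

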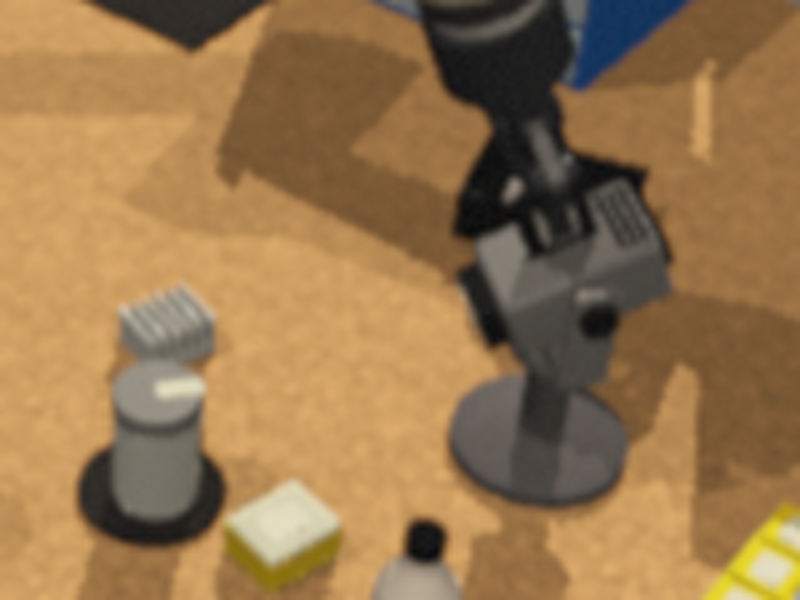

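Scene: the head has turned to face the can and tilted down; fin held. Releasing, backing off, and looking from above.

```bash
python3 -m inch '[0,0,0,0,0,0,0,0,0,0,0,0,0,0,0,0,0,0,0,0,0,0,0,0,0,0,0,0,0,0,0,0,0,0,0,0]' 1
python3 -m inch '[0,0,-0.1,0,0,0,0,0,-0.3,0,0,0,0,0,-0.5,0,0,0,0,0,-0.7,0,0,0,0,0,-0.7,0,0.2,0,0,0,-0.7,0,0.47,0,0,0,-0.7,0,0.47,0,0,0,-0.7,0,0.47,0]'
python3 - <<'E'
from h import *
f=cams.grab_frame("wrist"); cv2.imwrite("pics/w6.png",f["frame"]); np.save("w6.npy",f,allow_pickle=True)
t=cams.grab_frame("top"); np.save("t6.npy",t,allow_pickle=True)
print(proj(f,[.655,.1975,.15]))
E
```

```text
clock: 15.25
tool_pos: [0.6458, 0.1874, 0.1822]
orientation: [-1.198, 2.53, 0.224]
contact_force: [0.1, 0.1, -0.5]
opening: 0.0856
grip_force: 0.0
clock: 16.05
tool_pos: [0.6149, 0.1499, 0.3106]
orientation: [1.346, -2.835, -0.001]
contact_force: [-0.7, 0.3, 0.3]
opening: 0.0852
grip_force: 0.0
(np.float64(316.9688399678732), np.float64(255.71571770559686))
```

View pics/w6.png

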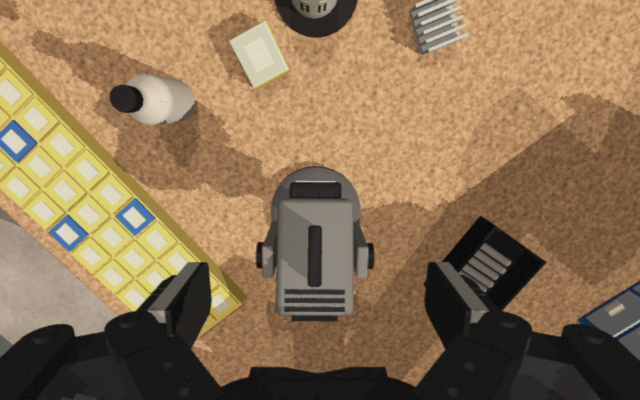

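Wrist view: head column u≈315, foot disc centre u≈315, pad centre u≈316, label bars u≈314. The swivel is aligned. Checking the tilt from the edges: head front top edge v≈200, fin 226–286, rear top edge v≈315, trunnions v≈256. Also checking the can from the top camera.

```bash
python3 - <<'E'
from h import *
f=np.load("w6.npy",allow_pickle=True).item()
Y=onz(f,315,256,.15); print("Y",Y)
fr=onz(f,315,200,.155); bk=onz(f,314.5,315,.185); print("facing approx",np.degrees(np.arctan2(*(fr-bk)[1::-1]))%360)
nz=onz(f,315,190,.13); print("nose/yoke facing",np.degrees(np.arctan2(*(nz-Y)[1::-1]))%360)
for t in (.3,.36,.42,.48,.54):
    H=R.from_euler('z',231-180,degrees=True)*R.from_euler('y',-t)
    q=lambda x,z,y=0: np.round(proj(f,Y+H.apply([x/1000,y/1000,z/1000])),1)
    print(t,"headfronttop",q(-50,23)[1],"rear top",q(50,23)[1],"rear bot",q(50,-23)[1],"finfront top",q(-22,69)[1],"finfront bot",q(-22,23)[1],"finrear top",q(22,69)[1],"finrear bot",q(22,23)[1])
g=cv2.cvtColor(f["frame"],cv2.COLOR_BGR2GRAY)
c=g[:,310:320].astype(int).mean(1); d=np.diff(c); print("col edges",[(i,int(d[i])) for i in range(170,330) if abs(d[i])>12])
c=g[:,335:348].astype(int).mean(1); d=np.diff(c); print("side edges",[(i,int(d[i])) for i in range(170,330) if abs(d[i])>12])
t=np.load("t6.npy",allow_pickle=True).item(); cv2.imwrite("pics/t6.png",cv2.resize(t["frame"][110:270,200:380],None,fx=4,fy=3.75))
s=cams.grab_frame("scene"); np.save("s6.npy",s,allow_pickle=True)
# can outline in scene: lid blob
im=s["frame"]; hs=cv2.cvtColor(im,cv2.COLOR_BGR2HSV); m=((hs[...,1]<70)&(hs[...,2]>80)).astype(np.uint8); m[:195]=0;m[238:]=0;m[:,:308]=0;m[:,335:]=0
k=max(cv2.findContours(m,0,1)[0],key=cv2.contourArea); b=cv2.boundingRect(k); print(b)
for c in ([.495,0],[.494,-.0024],[.496,.002]): print(proj(s,[*c,.091]),proj(s,[*c,.05]))
E
```

```text
Y [0.6565593  0.19658599 0.15      ]
facing approx 230.54638430533427
nose/yoke facing 230.81551769597488
0.3 headfronttop 199.7 rear top 318.8 rear bot 305.4 finfront top 235.6 finfront bot 232.8 finrear top 297.4 finrear bot 285.2
0.36 headfronttop 198.4 rear top 318.0 rear bot 307.5 finfront top 229.8 finfront bot 231.2 finrear top 291.8 finrear bot 283.8
0.42 headfronttop 197.3 rear top 317.0 rear bot 309.5 finfront top 224.2 finfront bot 229.6 finrear top 286.1 finrear bot 282.2
0.48 headfronttop 196.4 rear top 315.7 rear bot 311.3 finfront top 218.8 finfront bot 228.2 finrear top 280.1 finrear bot 280.6
0.54 headfronttop 195.8 rear top 314.1 rear bot 313.0 finfront top 213.7 finfront bot 226.9 finrear top 274.1 finrear bot 278.8
col edges [(179, 15), (180, 56), (181, -78), (182, -58), (197, 14), (198, 27), (199, 14), (200, 12), (201, 13), (202, 12), (224, -40), (225, -43), (285, 24), (286, 56), (288, -35), (289, -34), (293, 39), (294, 37), (296, -13), (297, -55), (298, -17), (301, 12), (302, 52), (303, 21), (305, -30), (306, -44), (310, 24), (311, 53), (314, -44), (315, -34), (320, 40), (321, 14)]
side edges [(170, -15), (171, -12), (181, -15), (182, -17), (199, 14), (200, 13), (201, 13), (202, 13), (288, -20), (289, -35), (293, 21), (294, 38), (297, -38), (298, -20), (302, 37), (303, 18), (306, -42), (307, -14), (311, 44), (314, -23), (315, -13)]
(312, 195, 20, 39)
(np.float64(320.43922762736156), np.float64(207.60806254408504)) (np.float64(320.31974682821846), np.float64(217.2409142167472))
(np.float64(319.669622060024), np.float64(207.8737080441609)) (np.float64(319.5677962158568), np.float64(217.5075115095619))
(np.float64(321.1218648382605), np.float64(207.41195789593834)) (np.float64(320.9867317015469), np.float64(217.04406423826802))
```

Fin-top edges (v 225 and 286) give a tilt of about 0.415 against 0.416 needed, and the facing is about 230.8° against 231.0° needed. The can's scene position agrees within 1–2 mm. The gripper is clear of everything, so I'm handing in.

```bash
python3 -c "
from plant import sign_off
print(sign_off())"
```

```text
the job is handed in; nothing more can be done
None
```

I handed the job in: the can stands upright on the scan pad with its label facing the reader. The reader's head is swivelled and tilted to look at the middle of the label, within about 1° by the camera measurements, and released; no verdict came back.

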